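Knock a spent cartridge out of a filter bowl

TASK

The used filter cartridge is stuck in the blue filter bowl that leans in the red cradle. Pick up the bowl, turn it mouth-down over the grey tray with the cartridge still in it, and tap the bowl's rim on the black padded bar, as often as needed, until the cartridge comes loose and ends up lying in the tray. Then put the empty bowl back in its cradle as it was, leaning on the shelf with its mouth up; do not touch the dirty cartridge with the gripper and leave the other things on the table where they are.

Things in the scene. Friction and masses are not known exactly. Their poses are not given: they have to be found in the camera images.
- bowl_center (a point): Centre of the loose blue filter bowl, half-way along its axis. z runs along the bowl to its open mouth, x to the flat that lies on the cradle (its underside), y across the two upright flats (60 mm apart, 25 mm wide) where it can be gripped. At the start it is seated in the cradle, z 10 degrees above level. About 0.25 kg.
- bowl_mouth (a point): Centre of the bowl's open mouth, in the plane of the rim, 70 mm from bowl_center along z; same axes. The rim is an eight-sided flange 80 mm across flats and 8 mm thick, which stands out 10 mm all round the bowl.
- bowl: The bowl: a straight eight-sided cup 140 mm long, 60 mm across flats, wall 3.5 mm, closed end 6 mm thick. Origin at the outside of the closed end, 70 mm behind bowl_center; same axes. Two sprung rubber jaws in the closed end grip the cartridge's stub with a friction about 2 times the cartridge's weight.
- cartridge_center (a point): Centre of the used cartridge: tan cylinder 50 mm in diameter, black ends, 110 mm long including a square stub 10 mm long at its inner end; z along it to the outer end; about 0.18 kg. At the start its outer end is 24 mm below the bowl's rim and its centre 9 mm nearer the closed end than bowl_center.
- cartridge: The same cartridge, origin at the stub's end. Turning the bowl over does not free it. Each tap along the bowl's axis (0.1 to 0.3 m/s, stopped short by the bar) shifts it about 1 to 5 mm, more when brisker; once shifted 4 mm it is free, and slides out by its weight if the mouth points 45 degrees or more below level.
- cradle_seat (a point): Where bowl_center lies when the bowl is seated, 115 mm above the table. x is level, the way the seated bowl's mouth faces; y across; z up. The bowl's underside rests on a shelf 36 mm wide that rises at 10 degrees towards x, its closed end on a stop. Fingers pass on both sides of the shelf.
- cradle: The fixed red cradle, origin on the table under it, axes as cradle_seat. Foot 180 x 90 mm; shelf 116 mm long, up to 98 mm high; beside the last 20 mm of the bowl's closed end stand two low cheeks, 68 mm apart (4 mm free on each side). The bowl's flange hangs beyond the shelf's upper end.
- cradle_mouth (a point): Where bowl_mouth lies when the bowl is seated in the cradle, 70 mm up the slope from cradle_seat; axes as cradle_seat.
- tray_in (a point): Centre of the inner floor of the fixed grey knock-out tray, 5 mm above the table. The tray is 260 mm along x and 200 mm along y, walls 5 mm thick, 45 mm high. x is level and points to the end with the padded bar; z up.
- knock_bar: Fixed black padded bar across the tray: origin at its middle, on its axis, 122 mm above the table, 90 mm from tray_in along x; axes as the tray's. 170 mm long along y, 16 mm thick, a post at each end. With the mouth facing down and to the tray's -x, the underside part of the flange can be knocked on it and the cartridge slides past into the tray.
- spare: Bystander: new white cartridge standing upright, 62 mm diameter, 125 mm tall; origin under its centre.
- spanner: Bystander: black ring spanner lying flat, 110 mm outside diameter, 14 mm high; origin under its centre.
- grease: Bystander: jar with yellow cap, 60 mm diameter, 75 mm tall; origin under its centre.
- brush: Bystander: hand brush lying flat beyond the tray and cradle; origin under its middle.
- tee: Bystander: white pipe tee lying flat, 70 mm long; origin under its centre.
There are look-alikes about, which are no part of the job. Leave any turquoise look-alike of the bowl alone.

How it is judged:
By the outcome, as a careful person would: the job done as asked, in the order asked, and still so for the second after the job is handed in, with the robot touching nothing.
It also fails if it takes over 61 s, if anything falls off the work surface, if the arm or the gripper's body presses on something with over 40 N, if the wrist force passes 120 N, or if a joint passes its speed limit or range.

ROBOT

A 6-joint arm with a two-finger parallel gripper is mounted at the origin on the work surface. World frame = base frame: x ahead of the robot, y to its left, z up, the work surface at z = 0. Lengths are in m, angles in rad, forces in N, time in s.
With the tool pointing down it reaches from about 0.4 to 0.825 m from the base axis. Payload 7 kg.
Tool frame: the origin (TCP) lies at the centre of the arm's flange, where the gripper is bolted on; the fingertips stand 178 mm ahead of it and the grasp point (between the pads) lies 159 mm ahead of it; z points along the fingers, y is the direction in which the jaws open and shut (so a half turn about z gives the same grasp; the last joint's range is limited). The gripper opens to 88 mm and grips with 3 to 60 N. Pads are 19 mm wide; open, the fingers measure 130 mm over their backs; the gripper's body (78 mm by 193 mm) begins 47 mm behind the grasp point.
Start: joints at [0.288, 0.359, 0.012, 0, -1.224, -0.288], TCP at [0.675, -0, 0.405] pointing down, gripper open.
Joint ranges: [-3.07, 3.07], [-1.43, 2.12], [-1.02, 1.25], [-3.03, 1.67], [-3.05, -0], [-3.03, 3.03]. Speed limits (rad/s): [2.39, 2.39, 3.01, 3.14, 3.14, 3.14].

INTERFACE

Orientations are given as [roll, pitch, yaw] about the fixed x, y, z axes, in that order (R = Rz(yaw) Ry(pitch) Rx(roll)).
In Python, from station import arm gives the robot as it stands.
- The arm moves only by the shell command python3 -m handwheel 'ROWS' [OPENING] [FORCE]. ROWS is JSON, a list of rows, each a list of 4 numbers: the shift along the world's x, y, z in cm, then the turn about the world's z in rad. In form: [[dx, dy, dz, yaw], ...]. A call has 1 to 20 rows; each row shifts and turns the commanded pose from where the row before left it; what a row does not reach is not made up. A row lasts 1/10 s, in which the tool goes at most 50 mm and 8.59 degrees, less where a joint would pass 70% of its speed; a pose out of reach is approached as far as the arm can. A call is refused whole if a number of a shift passes 5 or a number of a turn 0.15, either way. A call with a gripper value outside its range is refused whole. OPENING is the closure, from 0 (fully open) to 1 (shut), set as the call begins (- or left out, the last holds). The fingers move at their own pace and stop on an object; FORCE is the grip in N (left out, the last holds). Time passes only in rows, so rows that do not move let the fingers close. It gives the time, the measured TCP pose, the force and the opening at its end, in the units of the state.
- arm.get_state(): the state, without advancing time (a new reading comes with each control period).
- arm.grab_frame(name): name is "scene" or "side" or "wrist"; returns a dict with "image" (384x512x3 uint8, red, green, blue), "depth" (384x512 float32, m along the optical axis (not along the pixel's ray), 0 where there is no reading), "vfov" (degrees; the focal length in pixels is half the picture's height over the tangent of half this angle, whatever the lens; pixels are square), "cx", "cy" (the principal point, pixels), "k1" (the pictures are not rectified: a ray, as slopes to the right and down, at radius r is drawn at 1 + k1 r^2 times it, then the intrinsics apply), "rvec" (rotation vector, rad) and "tvec" (3), from world to camera coordinates, as OpenCV has them. Camera axes: x right, y down, z forward; pixel columns grow to the right and rows downward; lengths in m; the calibration is good to about 2 mm. A picture is of the moment at which its call begins.
- arm.job_done(): hands the job in, once; it reports no verdict.
The state is a dict: "t": time; "q": joint angles; "qd": joint speeds; "joint_efforts": joint torques, N m; "eef_pos": TCP position; "ee_rot": TCP orientation; "force": force on the tool from outside, world axes, zero at the start; "moment": the same for the moment, N m; "width": finger opening in m.
Only numpy, scipy, OpenCV 4.12 (cv2) and the standard library are available. Lean on these libraries where they do the work, as an engineer would, in place of code of your own. Each camera call takes 0.05 s, during which the arm holds its last target.

## Working session

There is one attempt and no reset: what is moved stays moved. The work goes in short steps, Python scripts to look and compute and a shell command to move; the robot and the scene stay as the last step left them, time stands still between calls to the robot, and variables do not carry over. Pictures are saved under pics/ and viewed, and the job is handed in when it is done.

```bash
ls; mkdir -p pics; cat > h.py <<'E'
import numpy as np, cv2
from station import arm
from scipy.spatial.transform import Rotation as R
def grab(n,save=None):
    f=arm.grab_frame(n)
    if save: cv2.imwrite('pics/'+save+'.png',f['image'][:,:,::-1])
    np.savez('pics/%s.npz'%(save or n),**f)
    return f
def cloud(f):
    h,w=f['depth'].shape
    F=h/2/np.tan(np.radians(f['vfov'])/2)
    K=np.array([[F,0,f['cx']],[0,F,f['cy']],[0,0,1.]])
    u,v=np.meshgrid(np.arange(w),np.arange(h))
    p=cv2.undistortPoints(np.stack([u,v],-1).reshape(-1,1,2).astype(float),K,np.array([f['k1'],0,0,0,0.])).reshape(h,w,2)
    d=f['depth']
    c=np.dstack([p[...,0]*d,p[...,1]*d,d])
    Rm=cv2.Rodrigues(np.array(f['rvec'],float))[0]
    P=(c-np.array(f['tvec']).reshape(3))@Rm
    P[d<=0]=np.nan
    return P
def st():
    s=arm.get_state()
    print('t %.2f'%s['t'],'p',np.round(s['eef_pos'],4),'rot',np.round(s['ee_rot'],3),'F',np.round(s['force'],1),'M',np.round(s['moment'],2),'w',round(s['width'],4),'q',np.round(s['q'],2))
    return s
E
python3 - <<'E'
from h import *
st()
for n in ['scene','side','wrist']:
    f=grab(n,n+'0'); print(n,f['vfov'],f['k1'],f['tvec'])
E
```

```text
pics
t 0.00 p [ 0.6748 -0.      0.4037] rot [ 3.14  -0.    -1.571] F [ 0.  -0.3  0.3] M [-0.01  0.05 -0.03] w 0.0879 q [ 0.29  0.36  0.01 -0.   -1.22 -0.29]
scene 44.329315672785484 -0.00024162363973609505 [-0.06873479 -0.3370058   1.77903443]
side 48.289276558423744 -0.053389243523509364 [0.50966444 0.15371217 1.3426199 ]
wrist 66.81573170513397 -0.07597053756492143 [ 0.67540778 -0.03782631  0.39205195]
```

View pics/scene0.png

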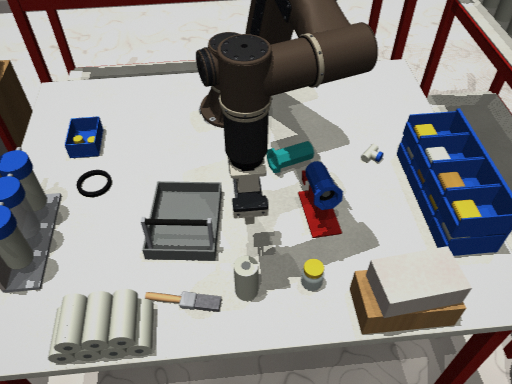

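View pics/side0.png

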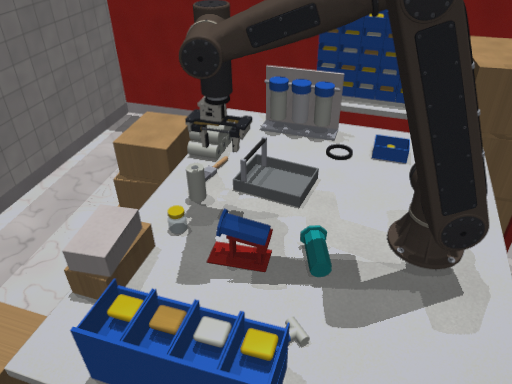

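View pics/wrist0.png

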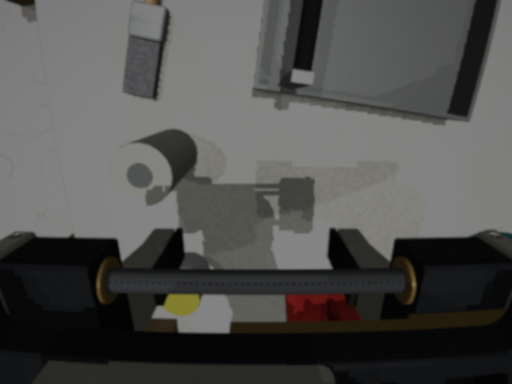

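```bash
cat > seg.py <<'E'
from h import *
for n in ['scene','side']:
    f=dict(np.load('pics/%s0.npz'%n)); P=cloud(f); im=cv2.imread('pics/%s0.png'%n)
    cv2.imwrite('pics/%s0z.png'%n, cv2.resize(im[130:270,120:380] if n=='scene' else im[130:290,180:360],None,fx=3,fy=3,interpolation=cv2.INTER_CUBIC))
    hsv=cv2.cvtColor(im,cv2.COLOR_BGR2HSV)
    X=P.reshape(-1,3)
    W=(P[...,0]>.3)&(P[...,0]<.95)&(P[...,1]>-.4)&(P[...,1]<.35)
    blue=W&(hsv[...,0]>105)&(hsv[...,0]<125)&(hsv[...,1]>120)&(hsv[...,2]>40)
    red=W&((hsv[...,0]<8)|(hsv[...,0]>172))&(hsv[...,1]>150)&(hsv[...,2]>50)
    for nm,m in [('blue',blue),('red',red)]:
        nl,lab,sts,_=cv2.connectedComponentsWithStats(m.astype(np.uint8))
        for i in range(1,nl):
            if sts[i,4]>80:
                q=P[lab==i]; print(n,nm,sts[i],np.round(np.percentile(q,[1,50,99],axis=0),3).tolist())
E
python3 seg.py
```

```text
scene blue [306 161  36  49 985] [[0.452, 0.196, 0.089], [0.554, 0.223, 0.134], [0.596, 0.269, 0.165]]
scene red [ 299  186   43   52 1034] [[0.456, 0.183, 0.001], [0.566, 0.218, 0.007], [0.629, 0.276, 0.044]]
side blue [ 217  209   53   36 1067] [[0.447, 0.22, 0.096], [0.517, 0.253, 0.133], [0.58, 0.275, 0.165]]
side red [ 208  230   64   42 1418] [[0.443, 0.193, 0.002], [0.528, 0.247, 0.008], [0.62, 0.281, 0.099]]
```

View pics/scene0z.png

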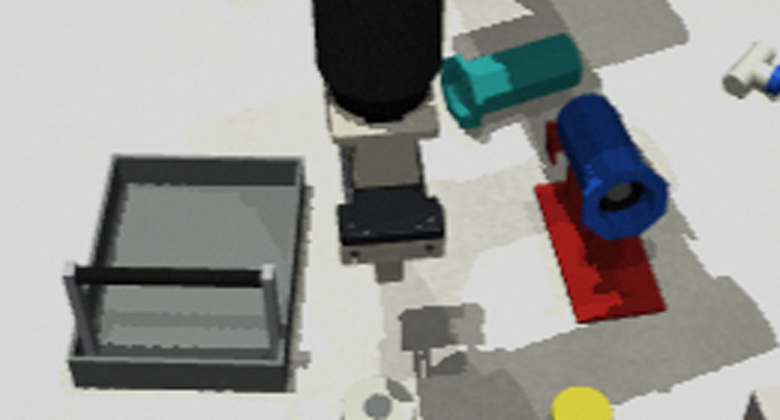

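View pics/side0z.png

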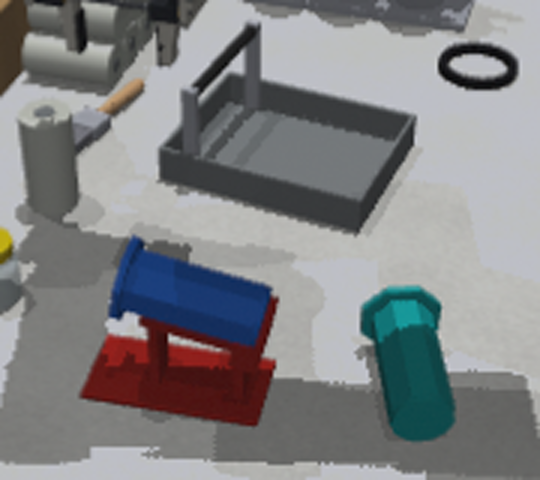

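```bash
cat > fit.py <<'E'
from h import *
from scipy.optimize import least_squares
B=[];Rd=[];G=[]
for n in ['scene','side']:
    f=dict(np.load('pics/%s0.npz'%n)); P=cloud(f); im=cv2.imread('pics/%s0.png'%n)
    hsv=cv2.cvtColor(im,cv2.COLOR_BGR2HSV)
    W=(P[...,0]>.4)&(P[...,0]<.7)&(P[...,1]>.1)&(P[...,1]<.32)
    blue=W&(hsv[...,0]>105)&(hsv[...,0]<125)&(hsv[...,1]>120)&(hsv[...,2]>40)&(P[...,2]>.05)
    red=W&((hsv[...,0]<8)|(hsv[...,0]>172))&(hsv[...,1]>150)&(hsv[...,2]>40)&(P[...,2]<.02)
    B.append(P[blue]); Rd.append(P[red])
    fl=P[red]; print(n,'foot z',np.median(fl[:,2]),cv2.minAreaRect((fl[:,:2]*1000).astype(np.float32)))
    # table check
    t=(hsv[...,1]<30)&(hsv[...,2]>190)&(P[...,0]>.3)&(P[...,0]<.8)&(P[...,1]>-.2)&(P[...,1]<.3)&(abs(P[...,2])<.03); print('table z',np.median(P[t][:,2]),t.sum())
r=cv2.minAreaRect((np.vstack(Rd)[:,:2]*1000).astype(np.float32)); print('foot both',r)
# bowl SDF fit
a=np.arange(8)*np.pi/4
N=np.c_[np.cos(a),np.sin(a)]
def sdf(q):
    # q in bowl frame, origin at center, z axis; octagon flats at angles 0,45..
    o=(q[:,:2]@N.T).max(1)
    def box(o,r,z,z0,z1):
        d1=o-r; d2=np.maximum(z0-z,z-z1)
        return np.minimum(np.maximum(d1,d2),0)+np.hypot(np.maximum(d1,0),np.maximum(d2,0))
    z=q[:,2]
    return np.minimum(box(o,.03,z,-.07,.07),box(o,.04,z,.062,.07))
def fun(p,pts):
    c=p[:3];yaw=p[3];pit=np.radians(10)
    ax=np.array([np.cos(yaw)*np.cos(pit),np.sin(yaw)*np.cos(pit),np.sin(pit)])
    y=np.cross(ax,[0,0,1]);y/=np.linalg.norm(y)
    x=np.cross(y,ax)
    Rm=np.c_[x,y,ax]
    return sdf((pts-c)@Rm)
for nm,pts in [('scene',B[0]),('side',B[1]),('both',np.vstack(B))]:
    for y0 in [-.2]:
        s=least_squares(fun,[.52,.235,.115,y0],args=(pts,),loss='soft_l1',f_scale=.002)
        print(nm,np.round(s.x,4),s.cost,np.median(abs(fun(s.x,pts))))
E
python3 fit.py
```

```text
scene foot z 0.006829173355178187 ((539.1220703125, 229.84548950195312), (181.84288024902344, 88.65216064453125), 4.838856220245361)
table z -0.0011105694023319547 7928
side foot z 0.006972065622631012 ((533.8779296875, 235.06715393066406), (177.2818603515625, 90.84838104248047), 4.938304901123047)
table z -0.0010009217192180754 1767
foot both ((537.5993041992188, 233.0487060546875), (184.35684204101562, 95.486328125), 4.947835922241211)
scene [0.52   0.2296 0.1141 0.0517] 0.0012506620077552958 0.001111868346638567
side [0.5193 0.2307 0.1141 0.0751] 0.001331972457711145 0.0011698362553513378
both [0.5195 0.2304 0.1142 0.0702] 0.0026655917015979964 0.0011421049199190868
```

```bash
python3 - <<'E'
from h import *
from scipy.optimize import least_squares
C=[];S=[]
for n in ['scene','side']:
    f=dict(np.load('pics/%s0.npz'%n)); P=cloud(f)
    W=(P[...,0]>.4)&(P[...,0]<.85)&(P[...,1]>-.40)&(P[...,1]<-.04)&(P[...,2]>.02)&(P[...,2]<.14)
    q=P[W]
    im=cv2.imread('pics/%s0.png'%n); hs=cv2.cvtColor(im,cv2.COLOR_BGR2HSV)[W]
    k=(hs[:,1]<60)&(hs[:,2]<150); q=q[k]
    b=q[q[:,2]>.1]
    print(n,len(q),'bar',len(b),np.round(np.percentile(b,[1,50,99],axis=0),3).tolist())
    print(' barrect',cv2.minAreaRect((b[:,:2]*1000).astype(np.float32)))
    w=q[(q[:,2]>.035)&(q[:,2]<.05)]
    print(' walltop',len(w),np.round(np.percentile(w,[1,50,99],axis=0),3).tolist(),cv2.minAreaRect((w[:,:2]*1000).astype(np.float32)))
    C.append(q)
q=np.vstack(C)
print(np.histogram(q[:,2],bins=np.arange(.02,.142,.01)))
# fit tray: bar cylinder + walls
b=q[(q[:,2]>.112)]
def fb(p):
    c=np.array([p[0],p[1]]);u=np.array([np.cos(p[2]),np.sin(p[2])])
    d=(b[:,:2]-c)@u
    return np.hypot(d,b[:,2]-p[3])-.008
s=least_squares(fb,[.68,-.2,0,.122],x_scale=[.01,.01,.1,.01],loss='soft_l1',f_scale=.002); print('bar x,y,yaw,z',s.x,np.median(abs(s.fun)))
yaw=s.x[2]
w=q[(q[:,2]>.025)&(q[:,2]<.047)]
E
```

```text
scene 2103 bar 470 [[0.613, -0.355, 0.1], [0.63, -0.191, 0.126], [0.843, -0.043, 0.133]]
 barrect ((716.2914428710938, -215.833740234375), (229.42929077148438, 317.1556701660156), 9.74195384979248)
 walltop 748 [[0.402, -0.287, 0.035], [0.618, -0.183, 0.043], [0.844, -0.053, 0.049]] ((619.7601928710938, -171.65504455566406), (447.66986083984375, 240.8287811279297), 3.445725679397583)
side 1645 bar 214 [[0.603, -0.365, 0.101], [0.625, -0.18, 0.125], [0.84, -0.092, 0.133]]
 barrect ((699.2238159179688, -258.38201904296875), (164.98793029785156, 337.0802307128906), 46.331268310546875)
 walltop 544 [[0.402, -0.386, 0.035], [0.555, -0.154, 0.042], [0.839, -0.061, 0.049]] ((624.1754760742188, -202.93048095703125), (251.2848663330078, 482.5134582519531), 70.83860778808594)
(array([746, 815, 878, 144,  89,  81, 134, 177,  95,  74, 437,  78]), array([0.02, 0.03, 0.04, 0.05, 0.06, 0.07, 0.08, 0.09, 0.1 , 0.11, 0.12,
       0.13, 0.14]))
bar x,y,yaw,z [ 0.7738734   0.93575394 -0.13153697  0.12152191] 0.0015255527509476265
```

```bash
python3 - <<'E'
from h import *
from scipy.optimize import least_squares
A=[];B=[]
for n in ['scene','side']:
    f=dict(np.load('pics/%s0.npz'%n)); P=cloud(f); q=P.reshape(-1,3)
    yaw=-.1315; u=np.array([np.cos(yaw),np.sin(yaw)]); v=np.array([-u[1],u[0]])
    loc=np.c_[q[:,:2]@u,q[:,:2]@v,q[:,2]]
    w=loc[(q[:,0]>.4)&(q[:,0]<.72)&(q[:,1]>-.33)&(q[:,1]<-.05)]
    t=w[(w[:,2]>.042)&(w[:,2]<.048)]; print(n,'walltop u',np.round(np.percentile(t[:,0],[1,5,95,99]),3),'v',np.round(np.percentile(t[:,1],[1,5,95,99]),3))
    for ax,nm in [(0,'u'),(1,'v')]:
        h,e=np.histogram(t[:,ax],bins=np.arange(-.4,.8,.005)); k=h>15; print(nm,[(round(a,3),c) for a,c in zip(e[:-1][k],h[k])])
    b=w[(w[:,2]>.112)]; A.append(b)
    b=b[b[:,2]<.128]
    print('bar u',np.median(b[:,0]),'v',np.round(np.percentile(b[:,1],[1,3,97,99]),3))
b=np.vstack(A); fb=lambda p: np.hypot(b[:,0]-p[0]-p[2]*(b[:,1]+.1),b[:,2]-p[1])-.008
s=least_squares(fb,[.62,.122,0],loss='soft_l1',f_scale=.002);print(s.x)
E
```

```text
scene walltop u [0.425 0.427 0.686 0.687] v [-0.203 -0.202 -0.005 -0.004]
u [(np.float64(0.425), np.int64(50)), (np.float64(0.43), np.int64(22)), (np.float64(0.68), np.int64(81)), (np.float64(0.685), np.int64(30))]
v [(np.float64(-0.205), np.int64(49)), (np.float64(-0.2), np.int64(37)), (np.float64(-0.01), np.int64(77)), (np.float64(-0.005), np.int64(24))]
bar u 0.6503948631336928 v [-0.196 -0.192 -0.014 -0.01 ]
side walltop u [0.422 0.424 0.681 0.682] v [-0.205 -0.202 -0.001  0.001]
u [(np.float64(0.42), np.int64(19)), (np.float64(0.425), np.int64(20)), (np.float64(0.675), np.int64(18))]
v [(np.float64(-0.205), np.int64(25)), (np.float64(-0.2), np.int64(34)), (np.float64(-0.01), np.int64(35)), (np.float64(-0.005), np.int64(41))]
bar u 0.637861924592291 v [-0.196 -0.195 -0.008 -0.007]
[ 0.64435185  0.12186717 -0.00330265]
```

```bash
python3 -m handwheel '[[-1.6,1.9,0,0.1375],[-1.6,1.9,0,0.1375],[-1.6,1.9,0,0.1375],[-1.6,1.9,0,0.1375],[-1.6,1.9,0,0.1375],[-1.6,1.9,0,0.1375],[-1.6,1.9,0,0.1375],[-1.6,1.9,0,0.1375],[-1.6,1.9,0,0.1375],[-1.6,1.9,0,0.1375],[-1.6,1.9,0,0.1375],[-1.4,1.9,0,0.1375],[0,0,0,0],[0,0,0,0]]' 0 20
python3 - <<'E'
from h import *
st()
f=grab('wrist','w1'); f=grab('scene','s1')
E
```

```text
t: 1.55
eef_pos: [0.4847, 0.2283, 0.4046]
ee_rot: [3.141, 0.0, 0.079]
force: [-0.9, -0.6, -0.5]
width: 0.0879
t 1.55 p [0.4847 0.2283 0.4046] rot [3.141 0.    0.079] F [-0.9 -0.6 -0.5] M [-0.14 -0.05  0.01] w 0.0879 q [ 0.81  0.13 -0.29 -0.   -1.15  0.84]
```

View pics/w1.png

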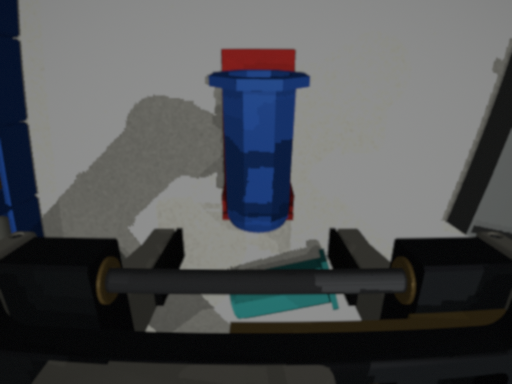

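```bash
python3 - <<'E'
import re
src=open('fit.py').read()
src=src.split('# bowl SDF fit')[1]
from h import *
from scipy.optimize import least_squares
exec(src.split('for nm,pts')[0])
f=dict(np.load('pics/w1.npz')); P=cloud(f); im=cv2.imread('pics/w1.png'); hsv=cv2.cvtColor(im,cv2.COLOR_BGR2HSV)
W=(P[...,0]>.4)&(P[...,0]<.7)&(P[...,1]>.1)&(P[...,1]<.32)&(P[...,2]>.05)
print(W.sum())
m=W&(hsv[...,0]>105)&(hsv[...,0]<125)&(hsv[...,1]>100)
pts=P[m]; print(len(pts),np.round(np.percentile(pts,[1,50,99],axis=0),3))
s=least_squares(fun,[.52,.23,.115,.07],args=(pts,),loss='soft_l1',f_scale=.002);print(s.x,np.median(abs(s.fun)))
t=P[(hsv[...,0]>80)&(hsv[...,0]<100)&(hsv[...,1]>100)&(P[...,2]>.01)]; print('turq',np.round(np.percentile(t,[0.5,99.5],axis=0),3))
E
```

```text
75752
10958 [[0.451 0.196 0.1  ]
 [0.534 0.229 0.142]
 [0.593 0.27  0.326]]
[0.51997213 0.22844541 0.11446242 0.07344541] 0.0003807211847135072
turq [[0.282 0.113 0.027]
 [0.52  0.296 0.332]]
```

```bash
python3 -m handwheel '[[0,0,-2.6,0],[0,0,-2.6,0],[0,0,-2.6,0],[0,0,-2.6,0],[0,0,-1.6,0],[0,0,-1.2,0],[0,0,0,0],[0,0,0,0]]' 0 20
python3 -m handwheel '[[0,0,0,0],[0,0,0,0],[0,0,0,0],[0,0,0,0],[0,0,0,0],[0,0,0,0]]' 0.4 12
python3 - <<'E'
from h import *
st()
f=grab('side','d2')
E
```

```text
t: 2.45
eef_pos: [0.4854, 0.2279, 0.273]
ee_rot: [3.141, -0.0, 0.079]
force: [0.2, 0.1, 0.3]
width: 0.0878
t: 3.05
eef_pos: [0.4851, 0.2277, 0.2731]
ee_rot: [3.141, -0.0, 0.079]
force: [0.6, -3.7, 5.5]
width: 0.0597
t 3.05 p [0.4851 0.2277 0.2731] rot [ 3.141 -0.     0.079] F [ 0.6 -3.7  5.5] M [-1.62 -0.01  0.07] w 0.0597 q [ 0.81  0.26 -0.47  0.   -0.85  0.84]
```

View pics/d2.png

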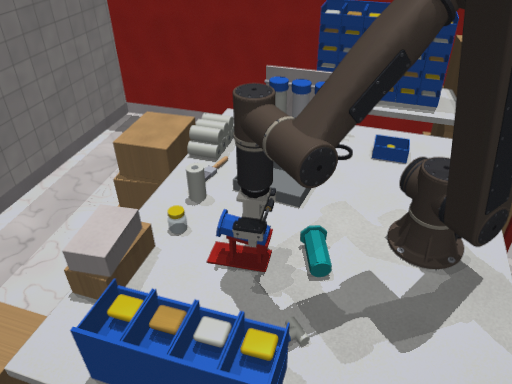

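```bash
python3 -m handwheel '[[0,0,0.8,0],[0,0,1,0],[0,0,1,0],[0,0,1,0],[0,0,1,0],[0,0,1,0],[0,0,0,0],[0,0,0,0]]' 0.6 12
python3 - <<'E'
from h import *
st()
f=grab('side','d3'); im=f['image'][180:300,170:330,::-1]; cv2.imwrite('pics/d3z.png',cv2.resize(im,None,fx=4,fy=4,interpolation=cv2.INTER_CUBIC))
E
```

```text
t: 3.9
eef_pos: [0.4849, 0.2279, 0.3308]
ee_rot: [-3.141, -0.0, 0.079]
force: [-0.5, -0.6, -5.2]
width: 0.0598
t 3.90 p [0.4849 0.2279 0.3308] rot [-3.141 -0.     0.079] F [-0.5 -0.6 -5.2] M [-0.15  0.22 -0.02] w 0.0598 q [ 0.81  0.19 -0.4  -0.   -0.98  0.84]
```

View pics/d3z.png

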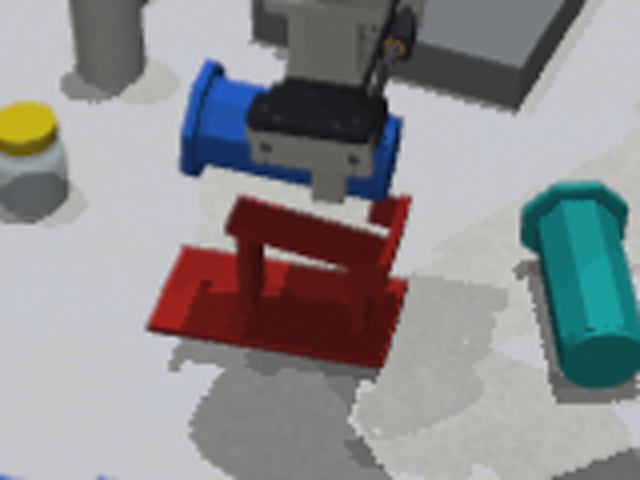

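```bash
python3 -m handwheel '[[0,0,2,0],[0,0,2,0],[0,0,2,0],[0,0,2,0],[0,0,2,0],[0,0,0,0],[0,0,0,0]]' 0.6 12
python3 -m handwheel '[[0,0,0,0],[0,0,0,0]]' 0.6 8
cat > ang.py <<'E'
from h import *
from scipy.optimize import least_squares
import sys
a=np.arange(8)*np.pi/4
N=np.c_[np.cos(a),np.sin(a)]
def sdf(q):
    o=(q[:,:2]@N.T).max(1)
    def box(o,r,z,z0,z1):
        d1=o-r; d2=np.maximum(z0-z,z-z1)
        return np.minimum(np.maximum(d1,d2),0)+np.hypot(np.maximum(d1,0),np.maximum(d2,0))
    z=q[:,2]
    return np.minimum(box(o,.03,z,-.07,.07),box(o,.04,z,.062,.07))
s=st()
yaw=s['ee_rot'][2]
g=np.array(s['eef_pos'])-[0,0,.159]
name=sys.argv[1]; cams=sys.argv[2:] or ['side']
pts=[]
for c in cams:
    f=grab(c,name+c); P=cloud(f); hsv=cv2.cvtColor(f['image'],cv2.COLOR_RGB2HSV)
    m=(hsv[...,0]>105)&(hsv[...,0]<128)&(hsv[...,1]>110)&(hsv[...,2]>40)&(np.linalg.norm(P-g,axis=2)<.17)&(P[...,2]>.03)
    pts.append(P[m]); print(c,m.sum())
    v,u=np.nonzero(m)
    if len(u):
        a0,b0=max(int(np.median(v))-60,0),max(int(np.median(u))-80,0)
        cv2.imwrite('pics/%s%sz.png'%(name,c),cv2.resize(f['image'][a0:a0+120,b0:b0+160,::-1],None,fx=4,fy=4,interpolation=cv2.INTER_CUBIC))
pts=np.vstack(pts)
def fun(p):
    c=p[:3];pit=p[3];w=yaw+p[4]
    ax=np.array([np.cos(w)*np.cos(pit),np.sin(w)*np.cos(pit),np.sin(pit)])
    y=np.array([-np.sin(w),np.cos(w),0]); x=np.cross(y,ax)
    return np.r_[sdf((pts-c)@np.c_[x,y,ax]), p[4]*2]
best=None
for p0 in [.17,-.4,-.8,-1.2,-1.57]:
    ax=np.array([np.cos(yaw)*np.cos(p0),np.sin(yaw)*np.cos(p0),np.sin(p0)])
    r=least_squares(fun,np.r_[g+.035*ax,p0,0],loss='soft_l1',f_scale=.002)
    if best is None or r.cost<best.cost: best=r
p=best.x; ax=np.array([np.cos(yaw)*np.cos(p[3]),np.sin(yaw)*np.cos(p[3]),np.sin(p[3])])
print('pitch deg %.1f'%np.degrees(p[3]),'c',np.round(p[:3],4),'mouth',np.round(p[:3]+.07*ax,4),'dyaw',round(p[4],3),'res',np.median(abs(best.fun)),'grip along axis',np.round((g-p[:3])@ax,4),'perp',np.round((g-p[:3])-((g-p[:3])@ax)*ax,4))
E
python3 ang.py a1 side
```

```text
t: 4.65
eef_pos: [0.4847, 0.2279, 0.4296]
ee_rot: [-3.142, 0.001, 0.079]
force: [0.1, -0.8, -5.2]
width: 0.0602
t: 4.85
eef_pos: [0.4848, 0.2279, 0.4293]
ee_rot: [3.14, 0.002, 0.079]
force: [0.1, 0.5, -4.5]
width: 0.0597
t 4.85 p [0.4848 0.2279 0.4293] rot [3.14e+00 2.00e-03 7.90e-02] F [ 0.1  0.5 -4.5] M [-0.11  0.11  0.03] w 0.0597 q [ 0.81  0.11 -0.26 -0.   -1.2   0.84]
side 912
pitch deg -46.6 c [0.5058 0.2311 0.2348] mouth [0.5537 0.2349 0.1839] dyaw 0.0 res 0.0008425842259855536 grip along axis -0.0403 perp [ 0.0066 -0.001   0.0062]
```

```bash
python3 -m handwheel '[[0,0,0,0]]' 0.6 8;python3 ang.py a2 side
```

```text
t: 5.0
eef_pos: [0.4848, 0.2279, 0.4298]
ee_rot: [3.141, 0.001, 0.079]
force: [-0.7, -0.2, -4.9]
width: 0.0596
t 5.00 p [0.4848 0.2279 0.4298] rot [3.141e+00 1.000e-03 7.900e-02] F [-0.7 -0.2 -4.9] M [-0.15  0.1   0.01] w 0.0596 q [ 0.81  0.11 -0.25 -0.   -1.2   0.84]
side 897
pitch deg -61.5 c [0.4968 0.2305 0.2287] mouth [0.5301 0.2331 0.1672] dyaw 0.0 res 0.0008151905530827293 grip along axis -0.0428 perp [ 0.0085 -0.0009  0.0045]
```

View pics/a2sidez.png

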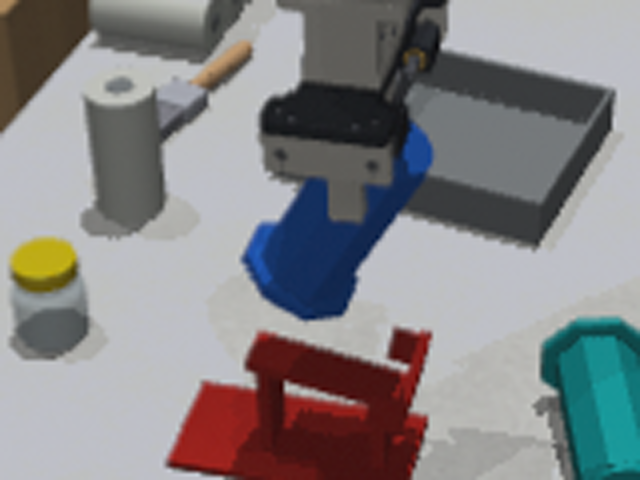

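```bash
python3 -m handwheel '[[0,0,0.5,0],[0,0,1,0],[0.2,-0.5,1,-0.05],[0.4,-1,0.7,-0.1],[0.74,-1.75,0.4,-0.14],[0.74,-1.75,0.4,-0.14],[0.74,-1.75,0,-0.14],[0.74,-1.75,0,-0.14],[0.74,-1.75,0,-0.14],[0.74,-1.75,0,-0.14],[0.74,-1.75,0,-0.14],[0.74,-1.75,0,-0.14]]' 0.6 45
python3 -m handwheel '[[0.74,-1.75,0,-0.14],[0.74,-1.75,0,-0.14],[0.74,-1.75,0,-0.14],[0.74,-1.75,0,-0.14],[0.74,-1.75,0,-0.14],[0.74,-1.75,0,-0.14],[0.74,-1.75,0,-0.14],[0.74,-1.75,0,-0.14],[0.74,-1.75,0,-0.14],[0.74,-1.75,0,-0.14],[0.74,-1.75,0,-0.14],[0.74,-1.75,0,-0.14],[0.74,-1.75,0,-0.14],[0.55,-1.7,0,-0.12],[0.37,-1.5,0,0],[0,-0.3,0,0],[0,0,0,0],[0,0,0,0]]' - 45
python3 ang.py a3 side scene
```

```text
t: 6.25
eef_pos: [0.5505, 0.0722, 0.4718]
ee_rot: [-3.14, -0.0, -1.196]
force: [1.6, 0.0, -3.1]
width: 0.0595
t: 8.05
eef_pos: [0.6554, -0.1892, 0.4709]
ee_rot: [3.141, 0.0, -3.129]
force: [-0.3, 0.8, -5.2]
width: 0.0598
t 8.05 p [ 0.6554 -0.1892  0.4709] rot [ 3.141  0.    -3.129] F [-0.3  0.8 -5.2] M [ 0.03 -0.18  0.04] w 0.0598 q [ 0.    0.34  0.13 -0.   -1.36 -1.56]
side 603
scene 1000
pitch deg -61.2 c [ 0.6425 -0.1878  0.2699] mouth [ 0.6088 -0.1882  0.2086] dyaw -0.0 res 0.0010438966382148446 grip along axis -0.043 perp [-0.0078 -0.0017  0.0043]
```

```bash
python3 -m handwheel '[[0.2,-0.2,-1.2,-0.07],[0,0,-1.2,-0.07],[0,0,-1.2,0],[-0.47,0.06,-0.88,0],[-0.47,0.06,-0.88,0],[-0.24,0.03,-0.44,0],[0,0,0,0]]' - 50
python3 ang.py a4 side scene
```

```text
t: 8.85
eef_pos: [0.6452, -0.1899, 0.4123]
ee_rot: [-3.142, -0.001, 3.013]
force: [-0.4, 0.6, -3.8]
width: 0.0596
t 8.85 p [ 0.6452 -0.1899  0.4123] rot [-3.142e+00 -1.000e-03  3.013e+00] F [-0.4  0.6 -3.8] M [-0.1  -0.14 -0.  ] w 0.0596 q [ 0.    0.35  0.02 -0.   -1.24 -1.7 ]
side 572
scene 885
pitch deg -61.0 c [ 0.6325 -0.1865  0.2121] mouth [ 0.5989 -0.1822  0.1508] dyaw -0.0 res 0.0012071888997139818 grip along axis -0.0424 perp [-0.0076 -0.0008  0.0041]
```

View pics/a4scenez.png

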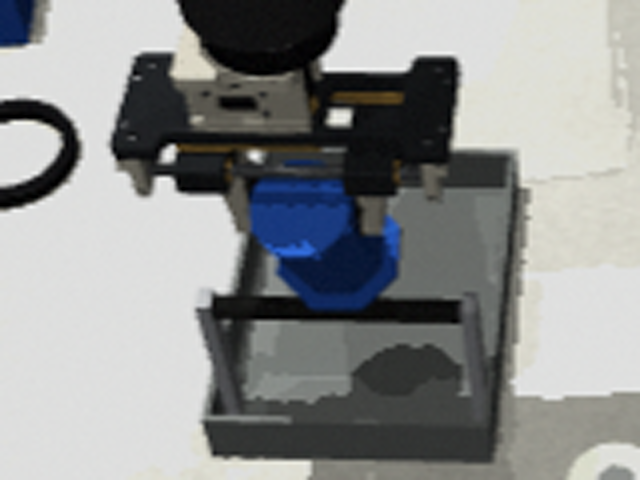

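View pics/a4sidez.png

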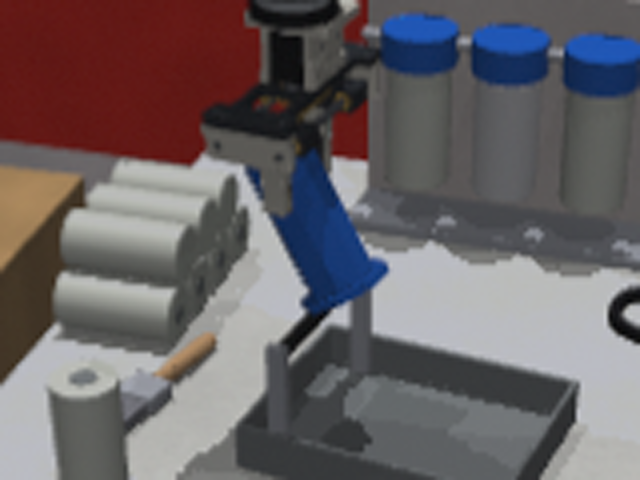

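```bash
python3 -m handwheel '[[0.7,-0.1,0.97,0],[0.57,-0.07,1.05,0],[0,0,0,0],[-0.39,0.05,-0.7,0],[-0.96,0.12,-1.75,0],[-0.19,0.02,-0.35,0]]' - 55
python3 - <<'E'
from h import *
st()
E
python3 -m handwheel '[[0.72,-0.09,1.31,0],[0,0,0,0],[0,0,0,0]]' - 55
python3 ang.py a5 side scene
```

```text
t: 9.55
eef_pos: [0.6432, -0.1899, 0.4064]
ee_rot: [-3.141, 0.006, 3.013]
force: [3.3, 2.8, 14.9]
width: 0.0597
t 9.55 p [ 0.6432 -0.1899  0.4064] rot [-3.141  0.006  3.013] F [ 3.3  2.8 14.9] M [ 1.02 -1.31 -0.07] w 0.0597 q [ 0.    0.35  0.    0.   -1.22 -1.7 ]
t: 9.85
eef_pos: [0.6497, -0.1906, 0.417]
ee_rot: [3.141, -0.001, 3.012]
force: [0.2, -1.2, -5.2]
width: 0.0598
t 9.85 p [ 0.6497 -0.1906  0.417 ] rot [ 3.141e+00 -1.000e-03  3.012e+00] F [ 0.2 -1.2 -5.2] M [-0.07 -0.11 -0.05] w 0.0598 q [ 0.    0.36  0.04 -0.   -1.25 -1.7 ]
side 566
scene 894
pitch deg -61.2 c [ 0.6369 -0.1869  0.2164] mouth [ 0.6034 -0.1826  0.155 ] dyaw -0.0 res 0.0011375523594844145 grip along axis -0.0429 perp [-0.0076 -0.001   0.0041]
```

View pics/a5sidez.png

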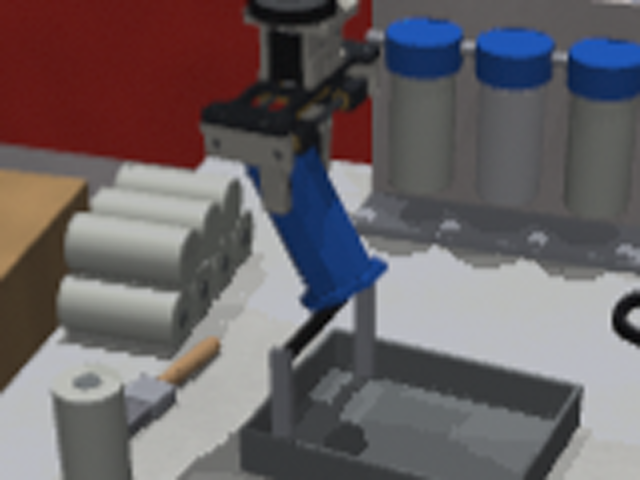

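```bash
python3 -m handwheel '[[0.72,-0.09,1.31,0],[0,0,0,0],[-0.48,0.06,-0.87,0],[-1.06,0.14,-1.94,0],[0,0,0,0],[0.77,-0.1,1.4,0],[0.77,-0.1,1.4,0],[0,0,0,0],[0,0,0,0]]' - 55
python3 ang.py a6 side scene
```

```text
t: 10.85
eef_pos: [0.6568, -0.1914, 0.4296]
ee_rot: [3.141, -0.001, 3.012]
force: [-0.4, 1.0, -3.3]
width: 0.0597
t 10.85 p [ 0.6568 -0.1914  0.4296] rot [ 3.141e+00 -1.000e-03  3.012e+00] F [-0.4  1.  -3.3] M [-0.01 -0.09 -0.04] w 0.0597 q [ 0.    0.36  0.07 -0.   -1.28 -1.7 ]
side 568
scene 937
pitch deg -61.2 c [ 0.6445 -0.1882  0.2317] mouth [ 0.6111 -0.1839  0.1703] dyaw -0.0 res 0.0011172855134163832 grip along axis -0.0402 perp [-0.0069 -0.0007  0.0037]
```

View pics/a6sidez.png

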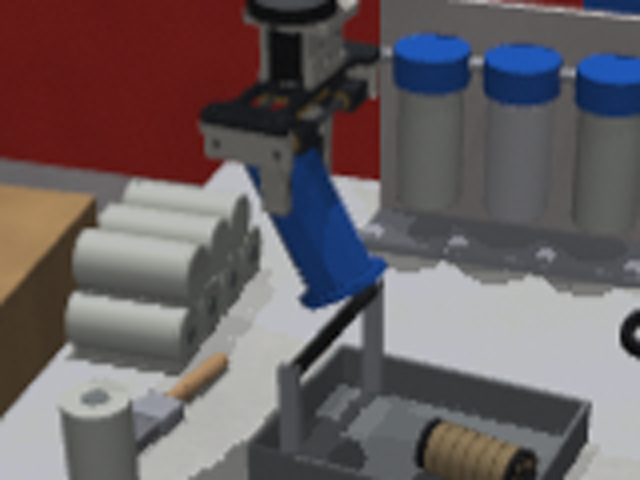

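```bash
python3 -m handwheel '[[-1.5,0.2,0,0],[-1.5,0.2,0,0],[-1.5,0.2,0,0],[-1.5,0.2,0,0],[0,0,-1.7,0],[0,0,-1.7,0],[0,0,-1.8,0],[1,-0.13,0,0],[0.7,-0.09,0,0],[0,0,0,0]]' - 30
python3 ang.py a7 side scene
```

```text
t: 11.95
eef_pos: [0.6159, -0.186, 0.3795]
ee_rot: [-3.141, 0.001, 3.013]
force: [-0.4, 0.6, -2.0]
width: 0.06
t 11.95 p [ 0.6159 -0.186   0.3795] rot [-3.141e+00  1.000e-03  3.013e+00] F [-0.4  0.6 -2. ] M [-0.08 -0.07  0.  ] w 0.06 q [ 0.01  0.32 -0.1   0.   -1.15 -1.71]
side 548
scene 808
pitch deg -61.6 c [ 0.6041 -0.1828  0.1817] mouth [ 0.571  -0.1785  0.1201] dyaw -0.0 res 0.0011067100561904936 grip along axis -0.0399 perp [-0.007  -0.0007  0.0037]
```

View pics/a7sidez.png

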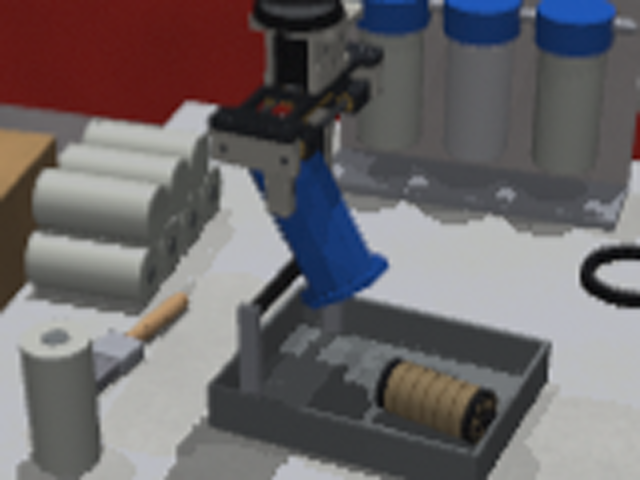

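View pics/a7scenez.png

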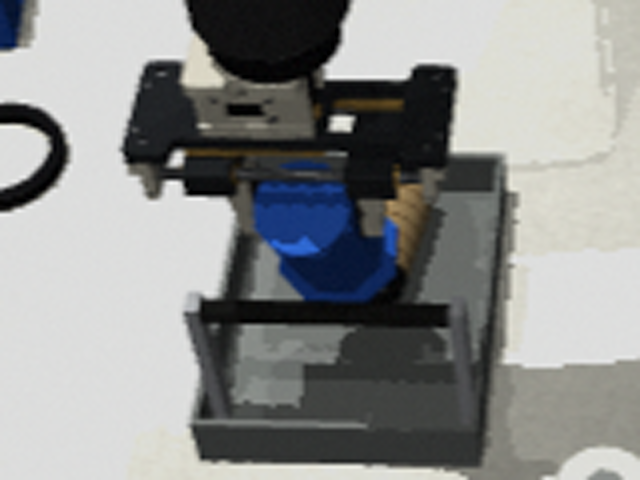

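```bash
python3 -m handwheel '[[0.75,-0.1,-0.62,0],[0.8,-0.1,-0.06,0],[0.79,-0.11,-0.06,0],[0.78,-0.1,-0.2,0],[0.77,-0.1,-0.19,0],[0.73,-0.1,-0.33,0],[0.73,-0.09,-0.33,0],[0,0,0,0]]' - 15
python3 ang.py a8 side scene
```

```text
t: 12.85
eef_pos: [0.6692, -0.193, 0.3603]
ee_rot: [-3.141, 0.001, 3.012]
force: [0.4, 0.6, -2.4]
width: 0.0596
t 12.85 p [ 0.6692 -0.193   0.3603] rot [-3.141e+00  1.000e-03  3.012e+00] F [ 0.4  0.6 -2.4] M [ 0.02 -0.23 -0.01] w 0.0596 q [-0.    0.42  0.    0.   -1.15 -1.7 ]
side 544
scene 596
pitch deg -30.7 c [ 0.6394 -0.1874  0.1744] mouth [ 0.5797 -0.1797  0.1387] dyaw -0.0 res 0.0013475732395606746 grip along axis -0.0398 perp [-0.0041 -0.0012  0.0067]
```

View pics/a8sidez.png

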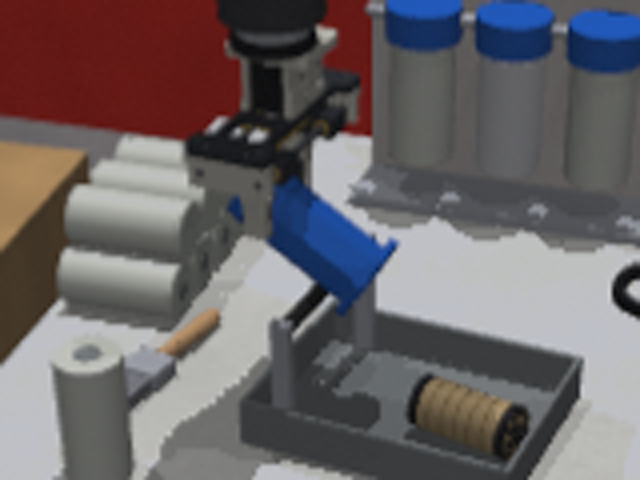

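Works exactly as planned (−30.7°). Continue the arc to about +12°.

```bash
python3 -m handwheel '[[0.66,-0.09,-0.45,0],[0.66,-0.08,-0.45,0],[0.58,-0.08,-0.55,0],[0.57,-0.07,-0.55,0],[0.47,-0.06,-0.65,0],[0.46,-0.06,-0.66,0],[0.35,-0.05,-0.72,0],[0.34,-0.04,-0.73,0],[0.2,-0.03,-0.6,0],[0,0,0,0]]' - 15
python3 ang.py a9 side scene
```

```text
t: 13.95
eef_pos: [0.7113, -0.1984, 0.3063]
ee_rot: [3.142, -0.0, 3.012]
force: [-0.4, -0.2, -3.8]
width: 0.0598
t 13.95 p [ 0.7113 -0.1984  0.3063] rot [ 3.142 -0.     3.012] F [-0.4 -0.2 -3.8] M [-0.07 -0.2   0.01] w 0.0598 q [-0.01  0.52  0.05 -0.   -1.09 -1.69]
side 593
scene 731
pitch deg 13.5 c [ 0.6736 -0.1917  0.1487] mouth [ 0.6061 -0.1829  0.165 ] dyaw -0.001 res 0.001147022633512195 grip along axis -0.0375 perp [ 0.0015 -0.002   0.0074]
```

View pics/a9sidez.png

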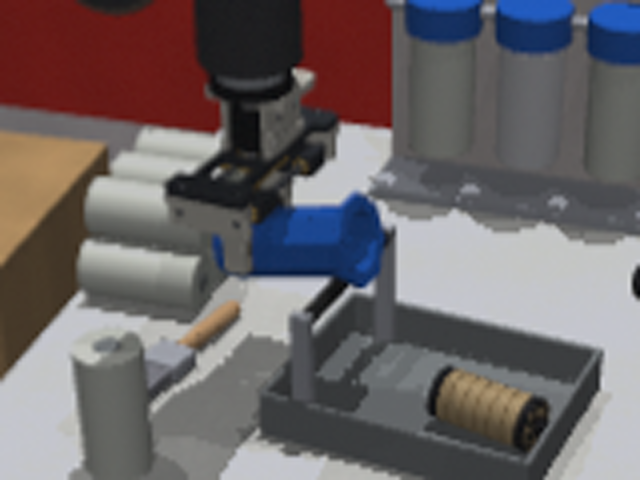

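```bash
python3 -m handwheel '[[0,0,1.5,0],[0,0,2.5,0],[0,0,2.5,0],[0,0,2.5,0],[-0.5,1,2,0.07],[-0.93,1.77,0.5,0.139],[-0.93,1.77,0,0.139],[-0.93,1.77,0,0.139],[-0.93,1.77,0,0.139],[-0.93,1.77,0,0.139],[-0.93,1.77,0,0.139],[-0.93,1.77,0,0.139],[-0.93,1.77,0,0.139],[-0.93,1.77,0,0.139],[-0.93,1.77,0,0.139],[-0.93,1.77,0,0.139],[-0.93,1.77,0,0.139],[-0.93,1.77,0,0.139]]' - 25
python3 -m handwheel '[[-0.93,1.77,0,0.139],[-0.93,1.77,0,0.139],[-0.93,1.77,0,0.139],[-0.93,1.77,0,0.139],[-0.93,1.77,0,0.139],[-0.93,1.77,0,0.139],[-0.93,1.77,0,0.139],[-0.93,1.77,0,0.139],[-0.93,1.77,0,0.139],[-0.6,1.3,0,0.139],[-0.4,0.8,0,0.08],[0,0,0,0],[0,0,0,0]]' - 25
python3 ang.py b1 side scene
```

```text
t: 15.85
eef_pos: [0.5843, 0.0423, 0.4242]
ee_rot: [-3.14, 0.0, -1.388]
force: [0.1, 0.8, -3.5]
width: 0.06
t: 17.15
eef_pos: [0.4911, 0.2219, 0.4236]
ee_rot: [-3.141, -0.001, 0.075]
force: [-0.7, 0.1, -2.5]
width: 0.06
t 17.15 p [0.4911 0.2219 0.4236] rot [-3.141e+00 -1.000e-03  7.500e-02] F [-0.7  0.1 -2.5] M [-0.14  0.15 -0.02] w 0.06 q [ 0.79  0.12 -0.26  0.   -1.19  0.86]
side 627
scene 1144
pitch deg 14.9 c [0.5291 0.2259 0.2662] mouth [0.5965 0.2309 0.2842] dyaw -0.001 res 0.0012684672379370552 grip along axis -0.0373 perp [-0.002  -0.0013  0.008 ]
```

```bash
python3 -m handwheel '[[0,0.6,-1.5,0],[0,0,-2.5,0],[0,0,-2.5,0],[0,0,-2.5,0],[0,0,-2,0],[0,0,-1,0],[0,0,0,0],[0,0,0,0]]' - 15
python3 ang.py b2 side scene
```

```text
t: 18.05
eef_pos: [0.4918, 0.2281, 0.3033]
ee_rot: [-3.141, -0.001, 0.076]
force: [-0.3, 0.5, -2.4]
width: 0.0597
t 18.05 p [0.4918 0.2281 0.3033] rot [-3.141e+00 -1.000e-03  7.600e-02] F [-0.3  0.5 -2.4] M [-0.12  0.12 -0.01] w 0.0597 q [ 0.8   0.23 -0.42  0.   -0.92  0.85]
side 485
scene 1008
pitch deg 14.8 c [0.53   0.2323 0.1463] mouth [0.5974 0.2374 0.1642] dyaw -0.0 res 0.0013182218220866779 grip along axis -0.0376 perp [-0.0019 -0.0014  0.0077]
```

View pics/b2sidez.png

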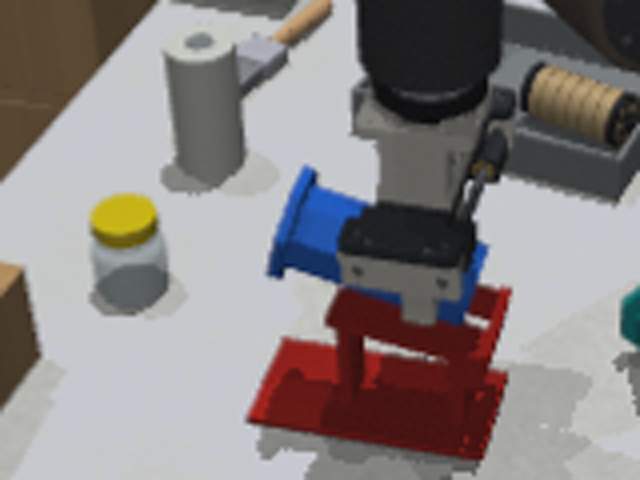

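View pics/b2scenez.png

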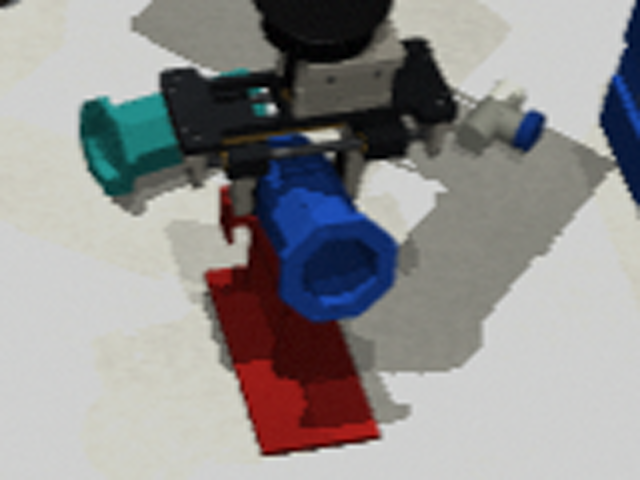

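```bash
python3 -m handwheel '[[0,0,-1.2,0],[0,0,-1,0],[0,0,-0.3,0],[0,0,-0.2,0],[0,0,0,0]]' - 10
python3 -m handwheel '[[0,0,-0.15,0],[0,0,-0.1,0],[0,0,0,0]]' - 10
python3 ang.py b3 side scene
```

```text
t: 18.65
eef_pos: [0.4913, 0.2278, 0.2758]
ee_rot: [3.141, 0.0, 0.077]
force: [-1.9, -2.6, 4.1]
width: 0.0603
t: 18.95
eef_pos: [0.4917, 0.2278, 0.2744]
ee_rot: [3.141, -0.002, 0.077]
force: [-2.6, -3.5, 11.6]
width: 0.0599
t 18.95 p [0.4917 0.2278 0.2744] rot [ 3.141e+00 -2.000e-03  7.700e-02] F [-2.6 -3.5 11.6] M [-1.54  0.86  0.02] w 0.0599 q [ 0.8   0.26 -0.45  0.   -0.85  0.85]
side 476
scene 987
pitch deg 10.7 c [0.5295 0.2319 0.1162] mouth [0.598  0.2372 0.1292] dyaw -0.0 res 0.001303747376494642 grip along axis -0.0375 perp [-0.0011 -0.0013  0.0062]
```

```bash
python3 -m handwheel '[[0,0,0,0],[0,0,0,0],[0,0,0,0],[0,0,0.4,0],[0,0,0.2,0],[1,0.08,0.2,0],[1,0.08,0.2,0],[1,0.08,0.2,0],[0.5,0.04,0.1,0],[0,0,0,0]]' 0 10
python3 ang.py b4 side scene
```

```text
t: 20.05
eef_pos: [0.5272, 0.2308, 0.2858]
ee_rot: [3.141, 0.0, 0.075]
force: [-0.4, 0.7, -1.7]
width: 0.0875
t 20.05 p [0.5272 0.2308 0.2858] rot [3.141 0.    0.075] F [-0.4  0.7 -1.7] M [-0.19  0.12 -0.  ] w 0.0875 q [ 0.75  0.3  -0.37  0.   -0.9   0.89]
side 493
scene 914
pitch deg 11.5 c [0.5291 0.2323 0.1165] mouth [0.5975 0.2374 0.1304] dyaw -0.001 res 0.0013633493285978779 grip along axis 0.0001 perp [-0.002  -0.0015  0.0103]
```

View pics/b4sidez.png

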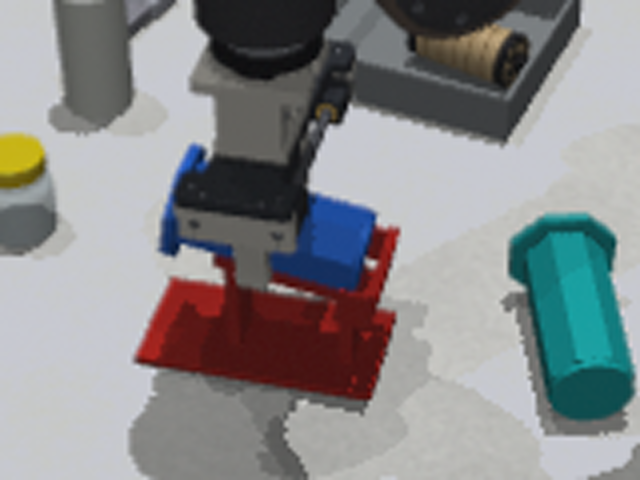

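```bash
python3 -m handwheel '[[0,0,-0.5,0],[0,0,0,0],[0,0,0,0],[0,0,0,0],[0,0,0,0],[0,0,0,0]]' 0.6 8
python3 -m handwheel '[[-0.2,-0.015,-0.035,0],[-0.2,-0.015,-0.035,0],[-0.2,-0.015,-0.035,0],[-0.2,-0.015,-0.035,0],[-0.1,-0.01,-0.02,0],[0,0,0,0]]' - 8
python3 ang.py b5 side scene
```

```text
t: 20.75
eef_pos: [0.5262, 0.2308, 0.281]
ee_rot: [-3.142, 0.0, 0.076]
force: [-0.9, 0.2, -0.7]
width: 0.0596
t: 21.35
eef_pos: [0.5171, 0.2301, 0.2794]
ee_rot: [-3.142, 0.0, 0.076]
force: [0.1, 0.7, 0.9]
width: 0.0603
t 21.35 p [0.5171 0.2301 0.2794] rot [-3.142  0.     0.076] F [0.1 0.7 0.9] M [0.1  0.3  0.01] w 0.0603 q [ 0.76  0.29 -0.39 -0.   -0.88  0.88]
side 466
scene 850
pitch deg 11.3 c [0.5204 0.2319 0.1152] mouth [0.5888 0.2372 0.1289] dyaw -0.001 res 0.0013889419118450555 grip along axis -0.0023 perp [-0.001  -0.0017  0.0057]
```

```bash
python3 -m handwheel '[[-0.1,-0.01,-0.02,0],[-0.1,-0.01,-0.02,0],[0,0,0,0]]' - 8
python3 -m handwheel '[[-0.1,-0.01,-0.02,0],[-0.1,-0.01,-0.02,0],[0,0,0,0]]' - 8
python3 ang.py b6 side scene
```

```text
t: 21.75
eef_pos: [0.516, 0.23, 0.2794]
ee_rot: [-3.141, -0.002, 0.077]
force: [4.5, -1.1, -0.8]
width: 0.0601
t: 22.05
eef_pos: [0.5151, 0.2299, 0.2797]
ee_rot: [-3.141, -0.005, 0.077]
force: [10.2, -3.4, -0.2]
width: 0.0601
t 22.05 p [0.5151 0.2299 0.2797] rot [-3.141 -0.005  0.077] F [10.2 -3.4 -0.2] M [-1.39 -3.83  0.05] w 0.0601 q [ 0.77  0.29 -0.4   0.   -0.87  0.88]
side 466
scene 840
pitch deg 11.6 c [0.5195 0.2319 0.1155] mouth [0.5878 0.2372 0.1296] dyaw -0.001 res 0.0014720515928485778 grip along axis -0.0033 perp [-0.0011 -0.0018  0.0059]
```

```bash
python3 -m handwheel '[[0.2,0.015,0,0],[0,0,0,0]]' - 3
python3 -m handwheel '[[0,0,0,0],[0,0,0,0],[0,0,0,0],[0,0,0,0],[0,0,1,0],[0,0,2,0],[0,0,3,0],[0,0,3,0],[0,0,3,0],[0,0,2,0],[-1.5,-2,0,0],[-2,-2.5,0,0],[0,-2.5,0,0],[0,0,0,0]]' 0 10
python3 ang.py b7 side scene wrist; cp pics/b7side.png pics/b7s.png
```

```text
t: 22.35
eef_pos: [0.5158, 0.2299, 0.2789]
ee_rot: [-3.141, -0.001, 0.076]
force: [2.6, -1.6, 2.7]
width: 0.0596
t: 23.75
eef_pos: [0.4793, 0.1577, 0.4199]
ee_rot: [-3.141, -0.001, 0.075]
force: [0.0, 0.5, 0.3]
width: 0.0875
t 23.75 p [0.4793 0.1577 0.4199] rot [-3.141e+00 -1.000e-03  7.500e-02] F [0.  0.5 0.3] M [-0.01  0.01 -0.04] w 0.0875 q [ 0.71  0.06 -0.33  0.   -1.17  0.94]
side 573
scene 647
wrist 9097
pitch deg 10.0 c [0.5203 0.2301 0.1144] mouth [0.5891 0.2353 0.1265] dyaw -0.002 res 0.00043485677388174077 grip along axis -0.0202 perp [-0.0212 -0.0709  0.15  ]
```

View pics/b7side.png

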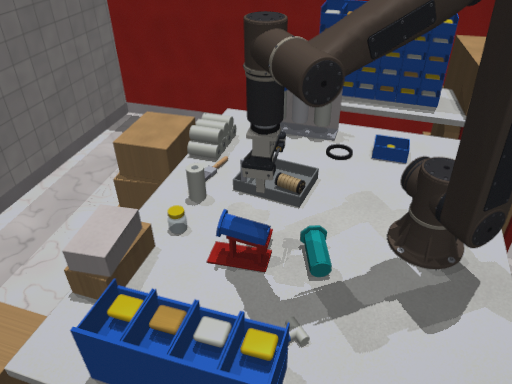

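View pics/b7scene.png

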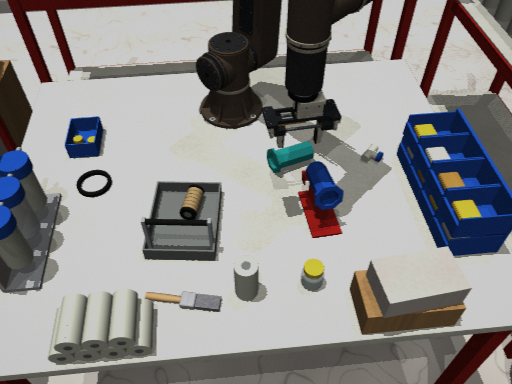

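View pics/b7wrist.png

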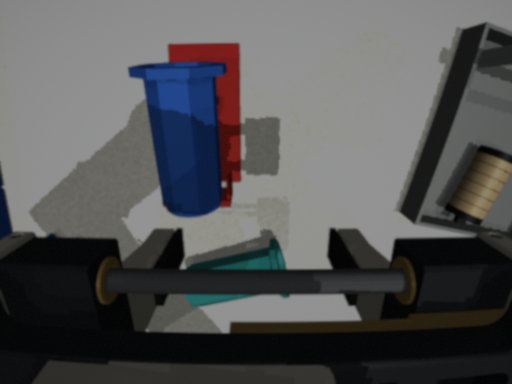

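```bash
python3 - <<'E'
from h import *
f=dict(np.load('pics/b7scene.npz'));P=cloud(f);hsv=cv2.cvtColor(f['image'],cv2.COLOR_RGB2HSV)
m=(P[...,0]>.42)&(P[...,0]<.6)&(P[...,1]>-.28)&(P[...,1]<-.08)&(hsv[...,0]>8)&(hsv[...,0]<28)&(hsv[...,1]>60)&(P[...,2]>.01)
print(m.sum(),np.round(np.percentile(P[m],[2,50,98],axis=0),3))
st(); arm.job_done()
E
```

```text
353 [[ 0.442 -0.177  0.031]
 [ 0.482 -0.146  0.05 ]
 [ 0.523 -0.121  0.058]]
t 23.90 p [0.4804 0.1599 0.4193] rot [-3.141e+00 -1.000e-03  7.600e-02] F [-1.   0.3  0.2] M [-0.11  0.05  0.01] w 0.0877 q [ 0.71  0.07 -0.33  0.   -1.17  0.94]
the job is handed in; nothing more can be done
```

The cartridge is out and lying in the grey tray, and the empty bowl is back in its cradle, mouth up. I handed the job in at 23.9 s of the 61 s allowed.

**How it went**
- I gripped the bowl near its closed end and loosened the grip so it swung mouth-down to about 61° below level, then gripped it firmly.
- I turned it over the tray and tapped the rim on the padded bar twice. After the first tap the wrist still carried the cartridge's weight; after the second it was in the tray.
- I levered the empty bowl back up to about +13° against the bar and laid it on the shelf about 9 mm up from the stop. I then re-gripped it at its middle and slid it down until the force showed it against the stop.

**Last checks**
- **Bowl:** the fit gave a 10.0° tilt and a centre at (0.520, 0.230, 0.114) m, within about 2 mm of the starting fits. Fits made while the gripper hid part of it read 11–12° and about 2 mm to the side; the unobstructed view did not show that.
- **Cartridge:** its top is at 50–58 mm, which fits a 50 mm cylinder lying on the tray floor, and it is inside the walls. The gripper never went near it.
- **Bystanders:** by eye, the spare, spanner, grease jar, brush, tee and turquoise look-alike are where they were; I did not measure them.
- **Force:** the highest wrist reading I saw was about 15 N. The reports come only at the end of each move, so a brief peak during the second tap could have been missed.

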